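# Put the lapping discs away in the slotted rack

### The arm

A 6-joint arm with a two-finger parallel gripper is mounted at the origin on the work surface. World frame = base frame: x ahead of the robot, y to its left, z up, the work surface at z = 0. Lengths are in m, angles in rad, forces in N, time in s.
With the tool pointing down it reaches from about 0.25 to 0.8 m from the base axis. Payload 3.9 kg.
Tool frame: the origin (TCP) lies midway between the tips of the shut fingers; the grasp point (between the pads) lies 19 mm behind it (manip.tcp_to_grasp is the distance from the TCP to the grasp point, in m); y points along the fingers, x is the direction in which the jaws open and shut, and the axes are right-handed (so a half turn about y gives the same grasp; the last joint's range is limited). The gripper opens to 85 mm and grips with 20 to 120 N. Pads are 22 mm wide; open, the fingers measure 114 mm over their backs; the gripper's body (76 mm by 85 mm) begins 54 mm behind the grasp point. The pads swing forward as they close: fully open they stand 13 mm farther back than shut.
Start: joints at [1.225, 0.26, -0.138, 1.173, 0, 1.571], TCP at [0.178, 0.494, 0.231] pointing down, gripper open.
Joint ranges: [-2.78, 2.78], [-0.83, 1.72], [-1.28, 1.37], [-1.9, 2.12], [-1.57, 1.48], [-3.14, 3.14]. Speed limits (rad/s): [2.57, 2.57, 3.14, 3.14, 3.14, 3.14].

### API

Orientations are given as [roll, pitch, yaw] about the fixed x, y, z axes, in that order (R = Rz(yaw) Ry(pitch) Rx(roll)).
In Python, from plant import status, optics, workorder, nets, manip gives the robot as it stands. The module is installed in compiled form; this text tells all that it offers.
- The arm moves only by the shell command python3 -m handwheel 'ROWS' [FORCE]. ROWS is JSON, a list of rows, each a list of 3 entries, a list of its own where there are three numbers: the shift along the tool's x, y, z in cm, then the turn, a rotation vector about the tool's x, y, z in degrees, then the gripper command: -1 is shut, 1 is fully open, values between are in proportion. A call has 1 to 20 rows; each row is the pose to reach, as a shift and turn from the pose measured when the call began, along the tool's axes at that moment; what a row does not reach only later rows make up. A row lasts 1/12 s, in which the tool goes at most 41.7 mm and 7.16 degrees, less where a joint would pass 70% of its speed; a pose out of reach is approached as far as the arm can. A call with a gripper value outside its range is refused whole. The fingers move at their own pace and stop on an object; FORCE is the grip in N (left out, the last holds). Time passes only in rows, so rows that repeat a pose let the fingers close. It gives the time, the measured TCP pose, the force and the opening at its end, in the units of the state.
- status.state(): the state, without advancing time (a new reading comes with each control period).
- optics.get_image(name): name is "scene" or "top"; returns the picture (400x640x3 uint8, red, green, blue); there is no depth.
- optics.camera_info(name): a dict with "K" (3x3 intrinsics, pixels), "k1" (the pictures are not rectified: a ray, as slopes to the right and down, at radius r is drawn at 1 + k1 r^2 times it, then the intrinsics apply), "R" (3x3) and "t" (3): a world point X has camera coordinates R X + t. Camera axes: x right, y down, z forward; pixel columns grow to the right and rows downward; lengths in m; the calibration is good to about 2 mm. A picture is of the moment at which its call begins. camera_info takes no time and is no camera call.
- workorder.hand_in(): hands the job in, once; it reports no verdict.
Trained networks look in the newest picture that a camera, given by its name, has taken for a name from the list of things; names that differ only in an ending like _2 or _b are one class to them, and where a whole thing is asked for, a point or a joint stands for the part that bears it (a point fixed in the world has none). Each returns a list of dicts, best first, with "confidence" (0 to 1); they miss things now and then, are a little off and sometimes report something else, mostly with a low value. They report only what shows in the picture. A call takes as long as a camera call. They do not tell look-alikes from the thing itself.
- nets.spot_in(target, camera): "rect" ([centre column, centre row, width, height] in pixels, round what is visible of it).
The state is a dict: "time_s": time; "q": joint angles; "dq": joint speeds; "joint_torque": joint torques, N m; "tool_pos": TCP position; "tcp_rot": TCP orientation; "force": force on the tool from outside, world axes, zero at the start; "torque": the same for the moment, N m; "grip_width": opening from 0.0 (shut) to 1.0 (fully open).
Only numpy, scipy, OpenCV 4.12 (cv2) and the standard library are available. Lean on these libraries where they do the work, as an engineer would, in place of code of your own. Each camera call takes 0.05 s, during which the arm holds its last target. There are 200 camera calls.

### The job

Put the two lapping discs lying on the bench away in the rack: slide the thin one into the free middle slot and the thick one into the wide top slot, each level, with its hub up and fully home against the rear rods, swinging the keeper out of the way first. Then swing the keeper shut across the front. Leave the disc in the bottom slot in its place and do not push the other things on the bench about.

Things in the scene. Friction and masses are not known exactly. Their poses are not given: they have to be found in the camera images.
- thin_disc_hub (a point): Thin lapping disc, lying flat on the bench, hub up. Weighs about 0.16 kg. Aluminium, 110 mm across and 5 mm thick, with a round steel hub in the middle of its upper face, 18 mm across and 22 mm high, to hold it by. This point is the centre of the hub, half-way up: 16 mm above the disc's underside; z is the disc's axis, up.
- thick_disc_hub (a point): Thick lapping disc, lying flat on the bench, hub up. Weighs about 0.3 kg. Aluminium, 110 mm across and 11 mm thick, with a round steel hub in the middle of its upper face, 18 mm across and 22 mm high, to hold it by. This point is the centre of the hub, half-way up: 22 mm above the disc's underside; z is the disc's axis, up.
- loaded_disc_hub (a point): A disc that is already in the bottom slot of the rack, to be left there. Aluminium, 110 mm across and 5 mm thick, with a round steel hub in the middle of its upper face, 18 mm across and 22 mm high, to hold it by. This point is the centre of the hub, half-way up: 16 mm above the disc's underside; z is the disc's axis, up.
- rack: Fixed rack: aluminium plinth (125 x 150 mm), two white grooved cheeks (x -51 to 43 mm, y 45 to 70 mm either side, tops at 132 mm). Origin on its centre line, 0 to 25 mm below the bench top; x from open front to rear, y left, z up. Open in front and above over 90 mm between the cheeks: a hub can be held from above (best fore and aft) while its disc slides in if no higher slot is filled.
- slot_middle (a point): Middle slot, for the thin disc: where the centre of its underside rests when fully home. Axes as the rack's; a disc slides in level along +x, its rim in the grooves of both cheeks. Groove from 74 to 84 mm above the rack's origin, 117 mm wide from groove bottom to groove bottom. Two rods at the rear (x 43, y +-40 mm, 8 mm thick, up to 132 mm) stop the disc fully home.
- slot_top (a point): Top slot, for the thick disc: where the centre of its underside rests when fully home. Axes as the rack's. Groove from 110 to 126 mm above the rack's origin; width and rear rods as for the middle slot. The bottom slot (40 to 50 mm) is taken.
- keeper (a joint): Angle (rad) of the keeper, a steel bar loop hinged upright at the rack's left front corner. 0 = shut across the front, pointing to the rack's -y; 1.57 = pointing straight out (-x); 2.4 = stop, wide open to the left. Stays where left (about 1 N at the post moves it). The loop reaches 75 mm from the hinge, 34 to 128 mm above the rack's origin; below about 1.7 it is in the discs' way.
- keeper_post (a point): On the axis of the keeper's upright round finger post at the loop's free end, 75 mm from the hinge axis: 14 mm thick, from 124 to 176 mm above the rack's origin; this point is 160 mm above it. To be held or pushed to swing the keeper.
- keeper_hinge (a point): On the keeper's hinge axis, 160 mm above the rack's origin (the rack's x = -62, y = 66 mm). Axes as the rack's. The hinge pin is 9 mm thick and ends at 134 mm.
- hammer: Bystander: steel hammer with a wooden handle, 240 mm long along its x, head (90 mm across) at the +x end, 26 mm high, lying between robot and rack, origin under its middle.
- jar: Bystander: amber glass jar, 56 mm across, 70 mm high, origin at its foot.
- graver_cup: Bystander: grey cup 68 mm across holding three gravers, 135 mm high in all, origin at its foot.
- bench_block: Bystander: square steel block 65 x 65 x 20 mm, origin at its underside.
- tin: Bystander: small steel tin, 42 mm across, 40 mm high, origin at its foot.
- ring_clamp: Bystander: wooden ring clamp 120 x 22 x 20 mm, lying along its x, origin at its underside.
- caliper: Bystander: caliper 160 mm long along its x, 12 mm high, lying flat, jaws 43 mm to its +y side, origin at its underside.
- weight: Bystander: brass weight, 38 mm across, 46 mm high, origin at its foot.
Not all that is in view belongs to the job. Leave any brown look-alike of the part that bears thin_disc_hub alone. Leave any brown or orange look-alike of the part that bears thick_disc_hub alone.

How it is judged:
At the end, for the whole second after the job is handed in: Thin disc in the middle slot, thick disc in the top slot, the loaded disc still in the bottom slot: each within 7 mm of fully home along the slot, 6 mm sideways, 4 mm in height, tilted less than 0.06 rad; keeper shut to within 0.15 rad (x of thin_disc_hub in the frame of rack between -0.007 and 0.007 m and y of thin_disc_hub in the frame of rack between -0.006 and 0.006 m and z of thin_disc_hub in the frame of rack between 0.086 and 0.094 m and angle between each of thin_disc_hub, thick_disc_hub, loaded_disc_hub's own z axis and vertical below 0.06 rad and x of thick_disc_hub in the frame of rack between -0.007 and 0.007 m and y of thick_disc_hub in the frame of rack between -0.006 and 0.006 m and z of thick_disc_hub in the frame of rack between 0.128 and 0.136 m and x of loaded_disc_hub in the frame of rack between -0.007 and 0.007 m and y of loaded_disc_hub in the frame of rack between -0.006 and 0.006 m and z of loaded_disc_hub in the frame of rack between 0.052 and 0.06 m and value of joint keeper below 0.15 rad); the robot touches nothing.
It fails at once if a bystander is pushed more than 30 mm (distance of any of hammer, jar, graver_cup, bench_block, tin, ring_clamp, caliper, weight from where it was at the start of the episode above 0.03 m).
It also fails if it takes over 72 s, if anything falls off the work surface, if the arm or the gripper's body presses on something with over 40 N, if the wrist force passes 120 N, or if a joint passes its speed limit or range.

## Working session

There is one attempt and no reset: what is moved stays moved. The work goes in short steps, Python scripts to look and compute and a shell command to move; the robot and the scene stay as the last step left them, time stands still between calls to the robot, and variables do not carry over. Pictures are saved under pics/ and viewed, about 8 in all and at most 12, crops included, and the job is handed in when it is done.

```bash
mkdir -p pics; cat > h.py <<'E'
import numpy as np,cv2
from plant import status,optics,workorder,nets,manip
def pic(n,f,crop=None,s=1):
    im=optics.get_image(n)[:,:,::-1]
    if crop: a,b,c,d=crop; im=im[b:d,a:c]
    if s!=1: im=cv2.resize(im,None,fx=s,fy=s,interpolation=cv2.INTER_CUBIC)
    cv2.imwrite('pics/'+f,im)
def ray(n,u,v):
    c=optics.camera_info(n);K=np.array(c['K']);R=np.array(c['R']);t=np.array(c['t'])
    d=np.array([(u-K[0,2])/K[0,0],(v-K[1,2])/K[1,1]]);p=d.copy()
    for _ in range(20): p=d/(1+c['k1']*(p@p))
    return -R.T@t, R.T@np.array([p[0],p[1],1])
def atz(n,u,v,z):
    o,d=ray(n,u,v); return o+d*(z-o[2])/d[2]
def proj(n,X):
    c=optics.camera_info(n);K=np.array(c['K']);x=np.array(c['R'])@np.array(X)+np.array(c['t'])
    p=x[:2]/x[2];p=p*(1+c['k1']*(p@p));return K[0,0]*p[0]+K[0,2],K[1,1]*p[1]+K[1,2]
E
python3 - <<'E'
from h import *
np.set_printoptions(precision=3,suppress=True)
pic('top','t0.png');pic('scene','s0.png')
for c in('top','scene'):
    print(c,-np.array(optics.camera_info(c)['R']).T@np.array(optics.camera_info(c)['t']),optics.camera_info(c)['K'][0])
    for n in('thin_disc_hub','thick_disc_hub','rack','keeper','hammer'):
        print(n,[(np.round(r['rect']),round(r['confidence'],2)) for r in nets.spot_in(n,c)][:5])
print(status.state(),manip.tcp_to_grasp)
E
```

```text
top [ 0.348 -0.103  1.456] [433.14    0.    315.257]
thin_disc_hub [(array([168., 261.,  32.,  32.]), 0.85), (array([184., 215.,  35.,  34.]), 0.78), (array([172., 167.,  28.,  30.]), 0.65)]
thick_disc_hub [(array([473., 245.,  35.,  33.]), 0.91), (array([407., 253.,  35.,  33.]), 0.77), (array([379., 207.,  34.,  33.]), 0.7), (array([280., 246.,  72.,  23.]), 0.51)]
rack [(array([267., 190.,  52.,  65.]), 0.76)]
keeper [(array([258., 215.,   7.,  20.]), 0.52), (array([142., 209.,  22.,  48.]), 0.49)]
hammer [(array([280., 245.,  73.,  26.]), 0.63), (array([269., 193.,  54.,  69.]), 0.58)]
scene [ 1.755 -0.072  1.129] [409.13    0.    320.927]
thin_disc_hub [(array([425., 218.,  30.,  23.]), 0.81), (array([439., 246.,  24.,  19.]), 0.76), (array([432., 192.,  28.,  14.]), 0.64)]
thick_disc_hub [(array([265., 216.,  26.,  22.]), 0.83), (array([192., 193.,  26.,  19.]), 0.66), (array([248., 192.,  23.,  13.]), 0.65)]
rack [(array([354., 209.,  46.,  65.]), 0.88)]
keeper []
hammer [(array([343., 196.,  52.,  20.]), 0.77), (array([233., 223.,  12.,  26.]), 0.52)]
{'time_s': 0.6, 'q': array([ 1.225,  0.26 , -0.138,  1.173, -0.   ,  1.571]), 'dq': array([ 0.   , -0.002,  0.   ,  0.001,  0.001, -0.001]), 'joint_torque': array([  0.   , -40.537,  25.411,   0.002,   0.   ,   0.   ]), 'tool_pos': array([0.178, 0.494, 0.231]), 'tcp_rot': array([-1.571, -0.   ,  1.225]), 'force': array([ 0.084, -0.495,  0.421]), 'torque': array([-0.035,  0.011,  0.013]), 'grip_width': 1.0019351271253323} 0.0187
```

```bash
python3 - <<'E'
from h import *
a=cv2.imread('pics/t0.png')[130:330,110:510];cv2.imwrite('pics/t0c.png',cv2.resize(a,None,fx=2,fy=2,interpolation=cv2.INTER_CUBIC))
a=cv2.imread('pics/s0.png')[140:290,160:480];cv2.imwrite('pics/s0c.png',cv2.resize(a,None,fx=2.5,fy=2.5,interpolation=cv2.INTER_CUBIC))
E
```

```text
(no output)
```

View pics/t0c.png

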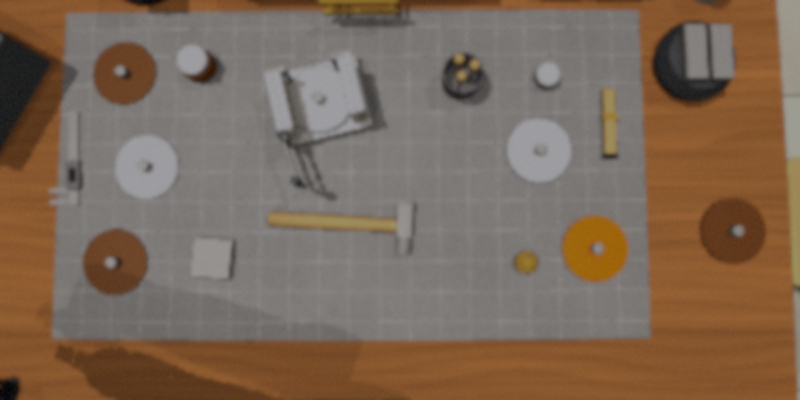

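View pics/s0c.png

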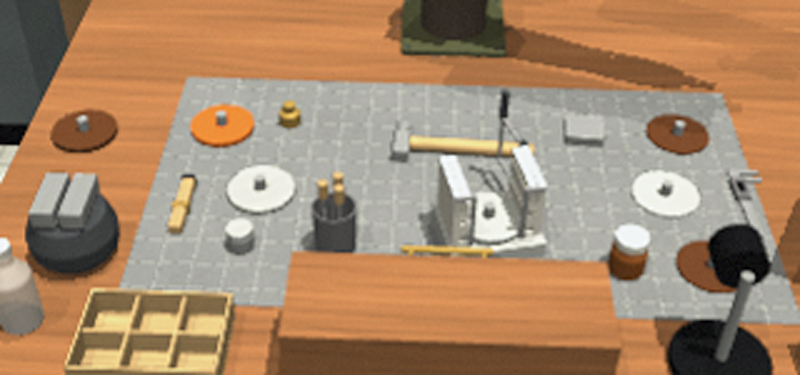

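Candidates (full top-image px): whites at (183,214) and (380,205); brown at (172,167), (168,261) and (479,245); orange at (407,253). By the description, the thin disc should be the white one at (183,214) and the thick disc the white one at (380,205). The rack sits at (269,180) with its front facing the robot. The keeper sticks out towards the robot, with its post near (260–275,222). I'll take a close crop to check.

```bash
python3 - <<'E'
from h import *
t=cv2.imread('pics/t0.png');s=cv2.imread('pics/s0.png')
def cr(im,x,y,w,h,k): return cv2.resize(im[y:y+h,x:x+w],None,fx=k,fy=k,interpolation=cv2.INTER_LANCZOS4)
L=cr(t,238,150,56,84,7)   # 392x588
A=cr(s,330,170,57,50,7) # 399x350 
D=np.hstack([cr(s,412,205,28,30,7),cr(s,250,203,29,30,7)])
R=np.vstack([A,D[:,:399]]);R=R[:588]
L=cv2.copyMakeBorder(L,0,588-L.shape[0],0,0,0)
R=cv2.copyMakeBorder(R,0,588-R.shape[0],0,0,0)
M=np.hstack([L,R]);cv2.imwrite('pics/m1.png',M);print(M.shape)
# white disc masks
for n,im,bxs in(('top',t,[(160,190,50,50),(355,182,50,50)]),('scene',s,[(405,200,45,35),(240,200,50,35)])):
  for x,y,w,h in bxs:
    g=im[y:y+h,x:x+w].min(2);m=(g>170).astype(np.uint8) 
    k,l,st,ce=cv2.connectedComponentsWithStats(m);i=1+st[1:,4].argmax()
    c=max(cv2.findContours((l==i).astype(np.uint8),0,1)[0],key=len)
    e=cv2.fitEllipse(c);u,v=e[0][0]+x,e[0][1]+y
    print(n,(round(u,1),round(v,1)),np.round(e[1],1),st[i,4],np.median(g),[np.round(atz(n,u,v,z)[:2],4) for z in(.005,.011)])
E
```

```text
(588, 791, 3)Traceback (most recent call last):
  File "<stdin>", line 15, in <module>
ValueError: attempt to get argmax of an empty sequence
```

View pics/m1.png

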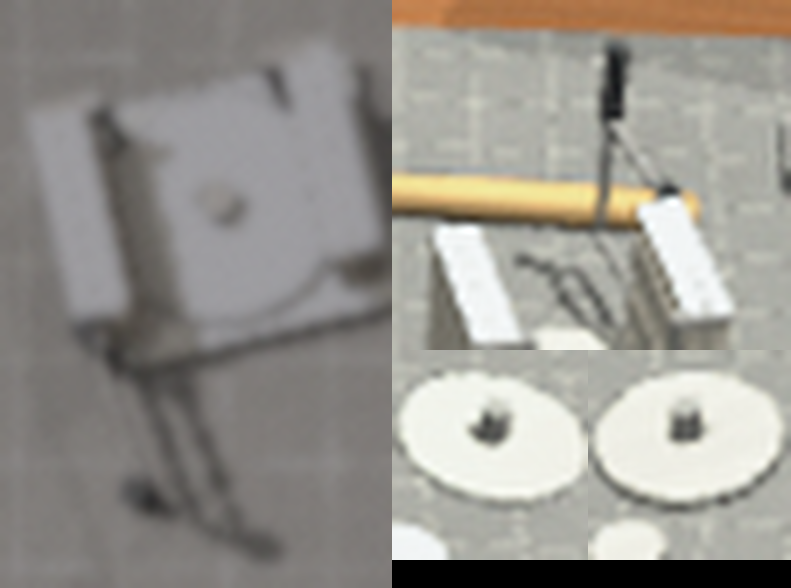

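The montage confirms the choice: the left (thin) disc shows almost no rim, and the right one shows a thick rim. Cheek-top corners and the post are visible in both views. I'll fit the rack pose and disc centres.

```bash
cat > fit.py <<'E'
from h import *
from scipy.optimize import least_squares
def T(x,y): return 238+(x+.5)/7-.5,150+(y+.5)/7-.5
def S(x,y): return 330+(x-392+.5)/7-.5,170+(y+.5)/7-.5
C={'FLo':(-.051,.07),'FLi':(-.051,.045),'RLo':(.043,.07),'RLi':(.043,.045),'FRi':(-.051,-.045),'FRo':(-.051,-.07),'RRi':(.043,-.045),'RRo':(.043,-.07)}
obs=[('top',k,T(*p)) for k,p in dict(FLo=(72,322),FLi=(130,305),RLo=(30,118),RLi=(88,105),RRi=(297,58),RRo=(345,45),FRo=(382,245),FRi=(325,262)).items()]
obs+=[('scene',k,S(*p)) for k,p in dict(FRo=(435,227),FRi=(475,227),RRo=(483,345),RRi=(522,343),FLi=(640,205),FLo=(682,197),RLi=(682,317),RLo=(735,312)).items()]
def W(p,X):
    c,s=np.cos(p[3]),np.sin(p[3]);return [p[0]+c*X[0]-s*X[1],p[1]+s*X[0]+c*X[1],p[2]+X[2]]
def post(p,z): a=p[4]; return W(p,(-.062-.075*np.sin(a),.066-.075*np.cos(a),z))
def res(p):
    r=[np.subtract(proj(n,W(p,(*C[k],.132))),o) for n,k,o in obs]
    r+=[np.subtract(proj('scene',post(p,.176)),S(617,45)),np.subtract(proj('scene',post(p,.124)),S(612,118)),np.subtract(proj('top',post(p,.15)),T(148,497))]
    return np.ravel(r)
f=least_squares(res,[.4,.05,-.01,-.2,1.6],loss='soft_l1')
if __name__=='__main__':
    np.set_printoptions(precision=4,suppress=True)
    print(f.x,np.round(res(f.x).reshape(-1,2),1).tolist())
    print('post',post(f.x,.16))
    t=cv2.imread('pics/t0.png');s=cv2.imread('pics/s0.png')
    for n,im,bxs in(('top',t,[(160,190,50,50),(355,182,50,50)]),('scene',s,[(408,203,38,32),(245,203,38,34)])):
      for x,y,w,h in bxs:
        g=im[y:y+h,x:x+w].min(2);th,m=cv2.threshold(g,0,1,cv2.THRESH_OTSU)
        k,l,st,ce=cv2.connectedComponentsWithStats(m);i=1+st[1:,4].argmax()
        c=max(cv2.findContours((l==i).astype(np.uint8),0,1)[0],key=len)
        e=cv2.fitEllipse(cv2.convexHull(c));u,v=e[0][0]+x,e[0][1]+y
        print(n,(round(u,1),round(v,1)),np.round(e[1],1),th,[np.round(atz(n,u,v,z)[:2],4) for z in(.005,.011)])
    b=np.array([.112,.112]) 
E
python3 fit.py
```

```text
[ 0.5969  0.0462 -0.0032  0.2292  1.4202] [[0.2, -0.3], [-0.2, 0.3], [-0.1, -0.1], [-0.6, -0.1], [-2.4, 0.1], [-1.5, 0.1], [-0.1, 0.4], [0.2, -0.2], [-0.5, 0.3], [0.1, -0.5], [-1.6, -0.2], [-0.5, -0.7], [-0.7, -0.0], [-0.5, 0.4], [0.4, 0.0], [-0.6, -0.1], [-0.1, 0.4], [-0.4, 0.4], [-0.7, -0.2]]
post [np.float64(0.4518916116940609), np.float64(0.06858699397227229), np.float64(0.1567893943192414)]
top (182.5, 213.0) [30.7 32. ] 137.0 [array([0.4887, 0.3446]), array([0.4881, 0.3427])]
top (379.2, 204.6) [31.2 31.9] 137.0 [array([ 0.5151, -0.3215]), array([ 0.5144, -0.3206])]
scene (425.8, 216.7) [17. 27.] 199.0 [array([0.4893, 0.345 ]), array([0.496 , 0.3428])]
scene (263.9, 214.6) [17.5 26.5] 195.0 [array([ 0.509 , -0.3213]), array([ 0.5157, -0.3199])]
```

```bash
cat > d.py <<'E'
import sys
from fit import *
from scipy.spatial.transform import Rotation as Ro
def go(pos,yaw):
    s=status.state();R=Ro.from_euler('xyz',s['tcp_rot'])
    G=Ro.from_euler('xyz',[-np.pi/2,0,yaw])
    print('row',np.round(R.inv().apply(np.array(pos)-s['tool_pos'])*100,2).tolist(),np.round((R.inv()*G).as_rotvec(degrees=True),1).tolist())
def rk(x,y,z): return W(f.x,(x,y,z))
def pa(a,z=.141): return np.array([*rk(-.062-.075*np.sin(a),.066-.075*np.cos(a),0)[:2],z])
def st():
    s=status.state();print(round(s['time_s'],2),np.round(s['tool_pos'],4),np.round(s['tcp_rot'],3),np.round(s['force'],1),round(float(s['grip_width']),3),np.round(s['q'],2))
E
python3 -c "
from d import *
go([*pa(f.x[4])[:2],.215],1.5)"
```

```text
Traceback (most recent call last):
  File "d.py", line 2, in <module>
    from fit import *
  File "fit.py", line 15, in <module>
    f=least_squares(res,[.4,.05,-.01,-.2,1.6],loss='soft_l1')
  File "fit.py", line 12, in res
    r=[np.subtract(proj(n,W(p,(*C[k],.132))),o) for n,k,o in obs]
                   ~~~~^^^^^^^^^^^^^^^^^^^^^
  File "h.py", line 16, in proj
    c=optics.camera_info(n);K=np.array(c['K']);x=np.array(c['R'])@np.array(X)+np.array(c['t'])
ValueError: time passes only in moves, steps and waits
```

```bash
sed -i 's/^def ray/CI={k:optics.camera_info(k) for k in("top","scene")}\ndef ray/; s/c=optics.camera_info(n);/c=CI[n];/' h.py
python3 - <<'E'
from d import *
print(f.x)
go([*pa(f.x[4])[:2],.215],1.5)
E
```

```text
[ 0.59692015  0.04621101 -0.00321061  0.22922564  1.42015498]
row [-30.73, 1.63, -40.19] [0.0, -15.8, 0.0]
```

```bash
python3 -m handwheel '[[[-30.7,1.6,-40.2],[0,-15.8,0],0],[[-30.7,1.6,-40.2],[0,-15.8,0],0],[[-30.7,1.6,-40.2],[0,-15.8,0],0],[[-30.7,1.6,-40.2],[0,-15.8,0],0],[[-30.7,1.6,-40.2],[0,-15.8,0],0],[[-30.7,1.6,-40.2],[0,-15.8,0],0],[[-30.7,1.6,-40.2],[0,-15.8,0],0],[[-30.7,1.6,-40.2],[0,-15.8,0],0],[[-30.7,1.6,-40.2],[0,-15.8,0],0],[[-30.7,1.6,-40.2],[0,-15.8,0],0],[[-30.7,1.6,-40.2],[0,-15.8,0],0],[[-30.7,1.6,-40.2],[0,-15.8,0],0],[[-30.7,1.6,-40.2],[0,-15.8,0],0],[[-30.7,1.6,-40.2],[0,-15.8,0],0],[[-30.7,1.6,-40.2],[0,-15.8,0],0],[[-30.7,1.6,-40.2],[0,-15.8,0],0]]' 40
python3 - <<'E'
from d import *
st()
print(proj('scene',status.state()['tool_pos']),proj('top',status.state()['tool_pos']))
for a in (1.42,1.6,1.8,2.0,2.2,2.3): go(pa(a),1.5)
a=optics.get_image('scene')[:,:,::-1][150:230,310:400];cv2.imwrite('pics/s1.png',cv2.resize(a,None,fx=7,fy=7,interpolation=cv2.INTER_CUBIC))
E
```

```text
time_s: 1.93
tool_pos: [0.4513, 0.0696, 0.2152]
tcp_rot: [-1.57, -0.0, 1.502]
force: [-0.2, 1.1, 0.0]
grip_width: 0.498
1.93 [0.4513 0.0696 0.2152] [-1.57  -0.     1.502] [-0.2  1.1  0. ] 0.498 [ 0.15  0.15 -0.32  1.1   0.    0.22]
(np.float64(362.7761406549989), np.float64(167.48886310071782)) (np.float64(254.56616673982913), np.float64(218.6980161527161))
row [-0.1, 7.42, -0.07] [-0.1, 0.1, 0.0]
row [1.16, 7.43, 0.4] [-0.1, 0.1, 0.0]
row [2.64, 7.43, 0.65] [-0.1, 0.1, 0.0]
row [4.13, 7.43, 0.61] [-0.1, 0.1, 0.0]
row [5.59, 7.43, 0.26] [-0.1, 0.1, 0.0]
row [6.29, 7.43, -0.01] [-0.1, 0.1, 0.0]
```

View pics/s1.png

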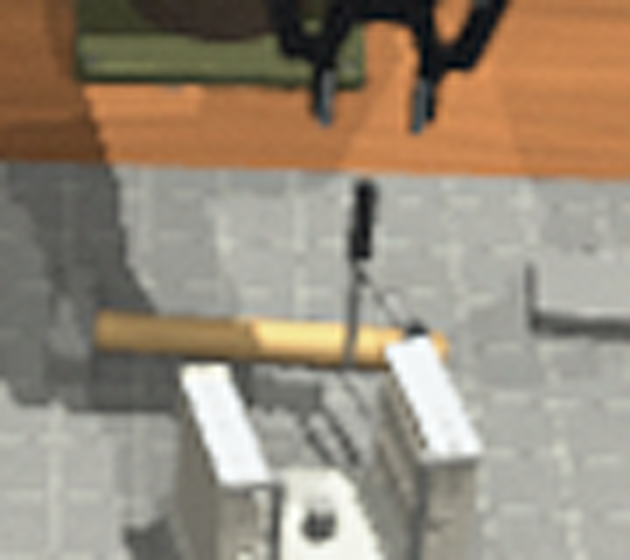

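The fingers straddle the post. I'll descend and swing it open.

```bash
python3 -m handwheel '[[[-0.1,3.7,-0.1],[0,0,0],0],[[-0.1,7.4,-0.1],[0,0,0],0],[[-0.1,7.4,-0.1],[0,0,0],-0.35],[[-0.1,7.4,-0.1],[0,0,0],-0.35],[[-0.1,7.4,-0.1],[0,0,0],-0.35],[[0.5,7.4,0.2],[0,0,0],-0.35],[[1.2,7.4,0.4],[0,0,0],-0.35],[[1.9,7.4,0.55],[0,0,0],-0.35],[[2.6,7.4,0.65],[0,0,0],-0.35],[[3.4,7.4,0.65],[0,0,0],-0.35],[[4.1,7.4,0.6],[0,0,0],-0.35],[[4.9,7.4,0.45],[0,0,0],-0.35],[[5.6,7.4,0.25],[0,0,0],-0.35],[[6.3,7.4,0],[0,0,0],-0.35],[[6.6,7.4,-0.15],[0,0,0],-0.35],[[6.6,7.4,-0.15],[0,0,0],-0.35],[[6.6,7.4,-0.15],[0,0,0],-0.35]]'
python3 - <<'E'
from d import *
st()
print(proj('scene',status.state()['tool_pos']))
go([.489,.345,.16],.229)
a=optics.get_image('scene')[:,:,::-1][150:230,310:400];cv2.imwrite('pics/s2.png',cv2.resize(a,None,fx=7,fy=7,interpolation=cv2.INTER_CUBIC))
E
```

```text
time_s: 3.4
tool_pos: [0.4576, 0.136, 0.1413]
tcp_rot: [-1.57, -0.001, 1.503]
force: [-1.3, -0.1, 0.3]
grip_width: 0.325
3.4 [0.4576 0.136  0.1413] [-1.570e+00 -1.000e-03  1.503e+00] [-1.3 -0.1  0.3] 0.325 [ 0.29  0.24 -0.41  0.92  0.    0.36]
(np.float64(378.01270990633793), np.float64(184.19219241141542))
row [21.06, -1.86, -1.71] [-0.0, 73.0, 0.0]
```

View pics/s2.png

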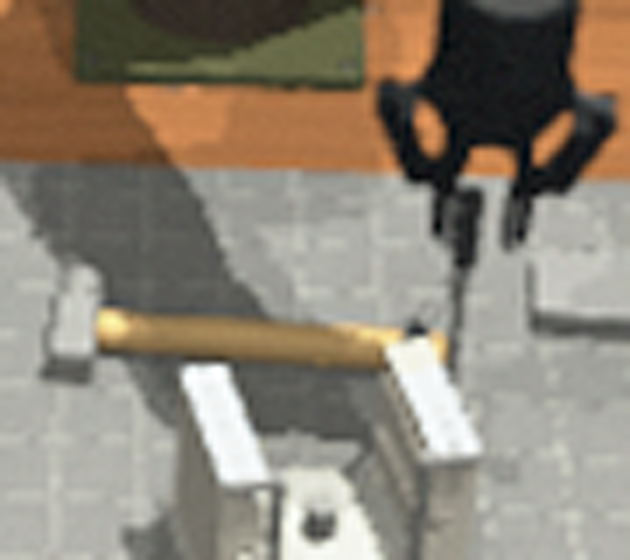

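Keeper is open at about 2.2 rad. Now lift and go to the thin disc.

```bash
python3 -m handwheel '[[[0,-3,0],[0,0,0],0],[[0,-7,0],[0,0,0],0],[[2,-7,0],[0,7,0],0],[[5,-7,-0.3],[0,14,0],0],[[9,-7,-0.6],[0,21,0],0],[[13,-7,-0.9],[0,28,0],0],[[16,-7,-1.2],[0,35,0],0],[[19,-7,-1.5],[0,42,0],0],[[21.1,-7,-1.7],[0,49,0],0],[[21.1,-5,-1.7],[0,56,0],0],[[21.1,-2,-1.7],[0,63,0],0],[[21.1,2,-1.7],[0,70,0],0],[[21.1,5,-1.7],[0,73,0],0],[[21.1,8,-1.7],[0,73,0],0],[[21.1,8,-1.7],[0,73,0],0],[[21.1,8,-1.7],[0,73,0],0]]'
python3 - <<'E'
from d import *
st()
go([.489,.345,.008],.229)
a=optics.get_image('scene')[:,:,::-1][170:240,385:475];b=optics.get_image('top')[:,:,::-1][180:250,150:240]
cv2.imwrite('pics/s3.png',cv2.resize(np.vstack([a,b]),None,fx=4.2,fy=4.2,interpolation=cv2.INTER_CUBIC))
E
```

```text
time_s: 4.78
tool_pos: [0.4874, 0.3439, 0.0601]
tcp_rot: [-1.572, 0.004, 0.228]
force: [0.2, -0.5, 0.9]
grip_width: 0.5
4.78 [0.4874 0.3439 0.0601] [-1.572  0.004  0.228] [ 0.2 -0.5  0.9] 0.5 [ 0.61  0.5  -0.24  0.84  0.    1.96]
row [0.2, 5.21, 0.08] [0.1, -0.1, -0.3]
```

View pics/s3.png

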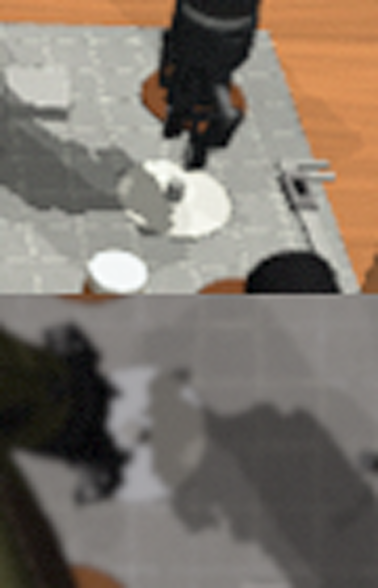

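```bash
python3 -m handwheel '[[[0.2,3,0.1],[0,0,-0.3],0],[[0.2,4.5,0.1],[0,0,-0.3],0],[[0.2,5.2,0.1],[0,0,-0.3],0],[[0.2,5.2,0.1],[0,0,-0.3],-0.4],[[0.2,5.2,0.1],[0,0,-0.3],-0.7],[[0.2,5.2,0.1],[0,0,-0.3],-1],[[0.2,5.2,0.1],[0,0,-0.3],-1],[[0.2,5.2,0.1],[0,0,-0.3],-1],[[0.2,5.2,0.1],[0,0,-0.3],-1],[[0.2,5.2,0.1],[0,0,-0.3],-1],[[0.2,5.2,0.1],[0,0,-0.3],-1]]' 50
```

```text
time_s: 5.8
tool_pos: [0.493, 0.3481, 0.0131]
tcp_rot: [-1.568, -0.01, 0.228]
force: [-0.5, -0.3, 7.7]
grip_width: 0.18
```

```bash
python3 - <<'E'
from d import *
st();go([*rk(-.13,0,0)[:2],.215],f.x[3])
E
```

```text
5.8 [0.493  0.3481 0.0131] [-1.568 -0.01   0.228] [-0.5 -0.3  7.7] 0.18 [ 0.62  0.55 -0.29  0.72 -0.    1.96]
row [-9.5, -20.38, -31.72] [-0.2, -0.1, 0.6]
```

```bash
python3 -m handwheel '[[[0,-1.5,0],[0,0,0.6],-1],[[0,-4,0],[0,0,0.6],-1],[[0,-8,0],[0,0,0.6],-1],[[0,-12,0],[0,0,0.6],-1],[[0,-16,0],[0,0,0.6],-1],[[0,-20.4,0],[0,0,0.6],-1],[[-1,-20.4,-3],[0,0,0.6],-1],[[-2,-20.4,-6],[0,0,0.6],-1],[[-3,-20.4,-10],[0,0,0.6],-1],[[-4,-20.4,-14],[0,0,0.6],-1],[[-5.2,-20.4,-18],[0,0,0.6],-1],[[-6.4,-20.4,-22],[0,0,0.6],-1],[[-7.6,-20.4,-26],[0,0,0.6],-1],[[-8.6,-20.4,-29],[0,0,0.6],-1],[[-9.2,-20.4,-31],[0,0,0.6],-1],[[-9.5,-20.4,-31.7],[0,0,0.6],-1],[[-9.5,-20.4,-31.7],[0,0,0.6],-1],[[-9.5,-20.4,-31.7],[0,0,0.6],-1]]'
python3 - <<'E'
from d import *
st()
a=optics.get_image('scene')[:,:,::-1];b=optics.get_image('top')[:,:,::-1]
cv2.imwrite('pics/s4f.png',a);cv2.imwrite('pics/t4f.png',b)
cr=lambda im,x,y,w,h:cv2.resize(im[y:y+h,x:x+w],None,fx=6,fy=6,interpolation=cv2.INTER_CUBIC)
cv2.imwrite('pics/m4.png',np.hstack([cr(a,325,140,66,90),cr(b,230,150,64,90)]))
E
```

```text
time_s: 7.3
tool_pos: [0.4703, 0.0172, 0.2153]
tcp_rot: [-1.567, -0.0, 0.228]
force: [0.5, -0.4, -1.1]
grip_width: 0.186
7.3 [0.4703 0.0172 0.2153] [-1.567 -0.     0.228] [ 0.5 -0.4 -1.1] 0.186 [ 0.03  0.18 -0.29  1.1   0.    1.38]
```

View pics/m4.png

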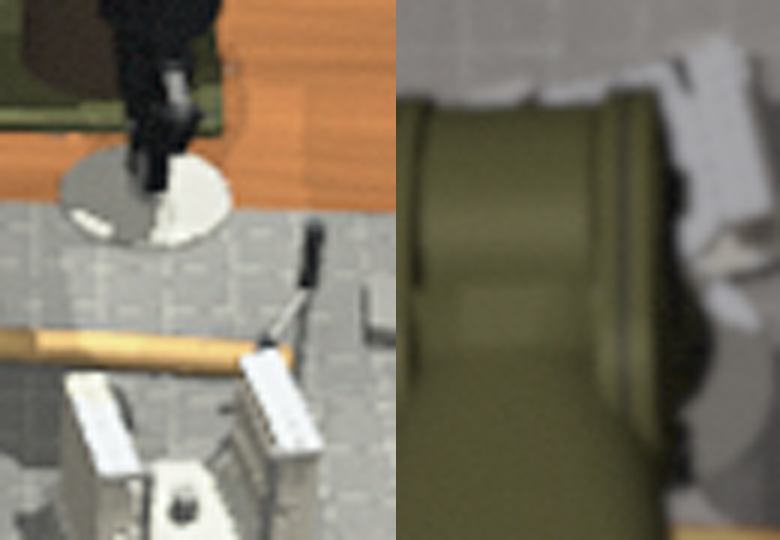

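```bash
python3 - <<'E'
from d import *
p=status.state()['tool_pos'];z=p[2]-.0131
t=np.linspace(0,6.283,200)
def ext(c,dz):
    P=np.array([proj('scene',[c[0]+.055*np.cos(a),c[1]+.055*np.sin(a),z+dz]) for a in t]);return P.min(0),P.max(0)
print(ext(p,.005),ext(p,0))
im=cv2.imread('pics/s4f.png').astype(int)
v=int(round((ext(p,.005)[0][1]+ext(p,.005)[1][1])/2));print(v)
for vv in(v-1,v,v+1): print(im[vv,330:342,1],im[vv,358:370,1])
u=int(round((ext(p,.005)[0][0]+ext(p,.005)[1][0])/2))
print(u,im[174:188,u-4:u+6:3,0].T, im[160:170,u-6:u-2,0].T)
d=(np.array(proj('scene',p+[0,.001,0]))-proj('scene',p),np.array(proj('scene',p+[.001,0,0]))-proj('scene',p));print(d)
E
```

```text
(array([335.15302928, 163.53024463]), array([363.73626606, 180.29234191])) (array([335.10025006, 164.57254241]), array([363.62507228, 181.35662266]))
172
[112 112 114 113 108 123 134 136 132 136 136 136] [234 233 234 236 210 148 132 132 134 135 135 137]
[110 112 115 113 116 129 137 137 134 133 134 134] [232 232 233 232 227 172 126 132 133 131 135 133]
[134 131 125 128 113 121 135 133 132 135 136 133] [233 233 233 232 237 188 123 129 126 127 129 127]
349 [[127 124 127 125 123 125 105 140 167 169 166 167 172 175]
 [121 127 125 125 125 123 148 143 156 171 164 166 172 172]
 [150 181 187 186 207 223 182 142 158 168 174 170 170 168]
 [216 215 214 225 233 238 193 155 166 167 160 164 169 169]] [[ 63  43  62  69  92 119 129 126 128 128]
 [ 66  41  66  69 106 125 129 126 128 129]
 [ 55  50  63  70 113 120 116 109 123 130]
 [ 64  59  47  48  72  72  69  60  77 100]]
(array([0.26054364, 0.00825573]), array([0.00645542, 0.15179856]))
```

```bash
cat > refit.py <<'E'
from d import *
np.set_printoptions(precision=4,suppress=True)
S4=lambda x,y:(325+(x+.5)/6-.5,140+(y+.5)/6-.5)
o2=[('scene',k,S4(*p)) for k,p in dict(FRo=(64,378),FRi=(103,373),RRo=(105,475),RRi=(145,472),FLi=(240,358),FLo=(277,348),RLi=(278,452),RLo=(325,447)).items()]
T_=[o for o in obs if o[0]=='top' and o[1] not in('RRi','RRo')];S_=[o for o in obs if o[0]=='scene']
def run(ob,zf=None):
    def r(q):
        p=np.r_[q[:2],q[2] if zf is None else zf,q[3]]
        return np.ravel([np.subtract(proj(n,W(p,(*C[k],.132))),o) for n,k,o in ob])
    g=least_squares(r,[.597,.046,-.003,.23],loss='soft_l1');q=g.x.copy()
    R=r(g.x).reshape(-1,2)
    return q,R
for n,ob,zf in(('both',T_+S_+o2,None),('S z=-3',S_+o2,-.003),('S1',S_,-.003),('S2',o2,-.003),('S z0',S_+o2,-.008),('T',T_,-.003)):
    q,R=run(ob,zf);print(n,q,np.abs(R).mean(),[R[[i for i,o in enumerate(ob) if o[0]==c]].mean(0).round(2) for c in('top','scene') if any(o[0]==c for o in ob)])
E
python3 refit.py
```

```text
both [ 0.5971  0.0474 -0.0036  0.2393] 0.30922356598166023 [array([-0.36, -0.  ]), array([-0.15,  0.02])]
S z=-3 [0.5977 0.048  0.007  0.244 ] 0.2957069901887852 [array([0.03, 0.  ])]
S1 [ 0.5976  0.0481 -0.243   0.2395] 0.33189291641679475 [array([0.01, 0.  ])]
S2 [ 0.5977  0.0479 -0.003   0.248 ] 0.25503795026008724 [array([0.04, 0.  ])]
S z0 [ 0.5919  0.0486 -0.0017  0.2436] 0.3100246223273704 [array([0.02, 0.01])]
T [ 0.5968  0.046  -0.003   0.2293] 0.21678313486069337 [array([-0.01,  0.  ])]
```

```bash
cat >> d.py <<'E'
f.x[:4]=[.5972,.0477,-.0035,.238]
E
python3 - <<'E'
from d import *
for x in(-.13,-.095,-.07,0.0): go([*rk(x,.002,0)[:2],.086],f.x[3])
E
```

```text
row [0.01, 12.92, 0.06] [-0.2, -0.5, 0.0]
row [3.51, 12.92, 0.09] [-0.2, -0.5, 0.0]
row [6.01, 12.92, 0.11] [-0.2, -0.5, 0.0]
row [13.01, 12.92, 0.17] [-0.2, -0.5, 0.0]
```

```bash
python3 -m handwheel '[[[0,3,0],[-0.2,-0.5,0],-1],[[0,6,0],[-0.2,-0.5,0],-1],[[0,9,0],[-0.2,-0.5,0],-1],[[0,11,0],[-0.2,-0.5,0],-1],[[0,12.9,0],[-0.2,-0.5,0],-1],[[0,12.9,0.05],[-0.2,-0.5,0],-1],[[1.5,12.9,0.1],[-0.2,-0.5,0],-1],[[3,12.9,0.1],[-0.2,-0.5,0],-1],[[3.5,12.9,0.1],[-0.2,-0.5,0],-1],[[3.5,12.9,0.1],[-0.2,-0.5,0],-1],[[3.5,12.9,0.1],[-0.2,-0.5,0],-1]]'
python3 - <<'E'
from d import *
st()
a=optics.get_image('scene')[:,:,::-1];b=optics.get_image('top')[:,:,::-1]
cv2.imwrite('pics/s5f.png',a)
cr=lambda im,x,y,w,h,k:cv2.resize(im[y:y+h,x:x+w],None,fx=k,fy=k,interpolation=cv2.INTER_CUBIC)
cv2.imwrite('pics/m5.png',cr(a,328,165,60,60,10))
E
```

```text
time_s: 8.32
tool_pos: [0.5043, 0.0279, 0.0867]
tcp_rot: [-1.571, -0.0, 0.239]
force: [-0.5, 0.7, -2.3]
grip_width: 0.182
8.32 [0.5043 0.0279 0.0867] [-1.571 -0.     0.239] [-0.5  0.7 -2.3] 0.182 [ 0.06  0.33 -0.44  0.8  -0.    1.39]
```

View pics/m5.png

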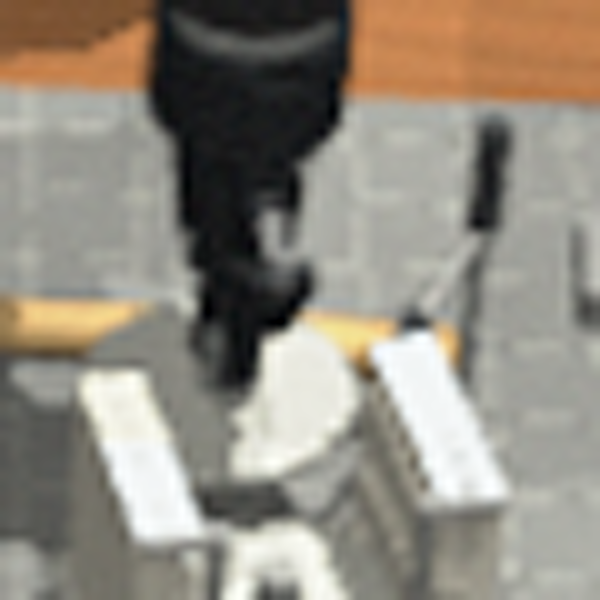

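```bash
python3 -m handwheel '[[[0.8,0,0],[0,0,0],-1],[[1.6,0,0],[0,0,0],-1],[[2.4,0,0],[0,0,0],-1],[[2.4,0,0],[0,0,0],-1],[[2.4,0,0],[0,0,0],-1]]'
python3 - <<'E'
from d import *
st();print(rk(-.071,.002,0))
E
python3 -m handwheel '[[[0.8,0,0],[0,0,0],-1],[[1.6,0,0],[0,0,0],-1],[[2.4,0,0],[0,0,0],-1],[[2.4,0,0],[0,0,0],-1],[[2.4,0,0],[0,0,0],-1]]'
```

```text
time_s: 8.83
tool_pos: [0.5275, 0.0333, 0.0864]
tcp_rot: [-1.571, 0.0, 0.239]
force: [-0.4, 0.4, -2.0]
grip_width: 0.179
8.83 [0.5275 0.0333 0.0864] [-1.571  0.     0.239] [-0.4  0.4 -2. ] 0.179 [ 0.06  0.37 -0.38  0.82 -0.    1.39]
[np.float64(0.5277298690122673), np.float64(0.03290470005213612), np.float64(-0.0035)]
time_s: 9.25
tool_pos: [0.5516, 0.0391, 0.0863]
tcp_rot: [-1.571, -0.0, 0.239]
force: [-0.1, 0.4, -1.5]
grip_width: 0.184
```

```bash
python3 -m handwheel '[[[1,0,0],[0,0,0],-1],[[2,0,0],[0,0,0],-1],[[3,0,0],[0,0,0],-1],[[4,0,0],[0,0,0],-1],[[4.5,0,0],[0,0,0],-1],[[5,0,0],[0,0,0],-1],[[5.3,0,0],[0,0,0],-1],[[5.3,0,0],[0,0,0],-1],[[5.3,0,0],[0,0,0],-1]]'
python3 - <<'E'
from d import *
st();print(rk(0,.002,0))
E
```

```text
time_s: 10.0
tool_pos: [0.5979, 0.0496, 0.0859]
tcp_rot: [-1.573, 0.01, 0.238]
force: [-8.4, -5.1, 6.9]
grip_width: 0.185
10.0 [0.5979 0.0496 0.0859] [-1.573  0.01   0.238] [-8.4 -5.1  6.9] 0.185 [ 0.08  0.49 -0.19  0.91 -0.    1.42]
[np.float64(0.5967284810472651), np.float64(0.04964362287422529), np.float64(-0.0035)]
```

```bash
python3 -m handwheel '[[[0.2,0.2,0],[0,0,0],-1],[[0.2,0.4,0],[0,0,0],-1],[[0.2,0.5,0],[0,0,0],-1],[[0.2,0.5,0],[0,0,0],-1]]'; python3 -m handwheel '[[[0,0,0],[0,0,0],-0.7],[[0,0,0],[0,0,0],-0.4],[[0,0,0],[0,0,0],-0.1],[[0,0,0],[0,0,0],-0.1],[[0,0,0],[0,0,0],-0.1],[[0,-0.4,0],[0,0,0],-0.1],[[0,-0.4,0],[0,0,0],-0.1]]'
```

```text
time_s: 10.33
tool_pos: [0.5976, 0.0495, 0.0854]
tcp_rot: [-1.573, 0.011, 0.238]
force: [-12.6, -2.2, 27.6]
grip_width: 0.187
time_s: 10.92
tool_pos: [0.5979, 0.0496, 0.0895]
tcp_rot: [-1.573, 0.011, 0.238]
force: [-0.4, -1.0, 0.1]
grip_width: 0.451
```

```bash
sed -i '/^f.x\[:4\]/s/-.0035/-.0015/' d.py; python3 - <<'E'
from d import *
st();go([.5135,-.3205,.07],f.x[3]);go([.5135,-.3205,.020],f.x[3])
E
```

```text
10.92 [0.5979 0.0496 0.0895] [-1.573  0.011  0.238] [-0.4 -1.   0.1] 0.451 [ 0.08  0.48 -0.18  0.92 -0.    1.42]
row [-16.92, 2.21, -33.96] [0.1, 0.0, -0.6]
row [-16.87, 7.21, -33.95] [0.1, 0.0, -0.6]
```

```bash
python3 -m handwheel '[[[0,-2,0],[0,0,0],-0.1],[[0,-6,0],[0,0,0],0],[[0,-10,0],[0,0,-0.6],0],[[0,-12,0],[0,0,-0.6],0],[[-1.5,-12,-3],[0,0,-0.6],0],[[-3.5,-12,-7],[0,0,-0.6],0],[[-5.5,-12,-11],[0,0,-0.6],0],[[-7.5,-12,-15],[0,0,-0.6],0],[[-9.5,-12,-19],[0,0,-0.6],0],[[-11.5,-12,-23],[0,0,-0.6],0],[[-13.5,-12,-27],[0,0,-0.6],0],[[-15.5,-10,-31],[0,0,-0.6],0],[[-16.9,-7,-34],[0,0,-0.6],0],[[-16.9,-3,-34],[0,0,-0.6],0],[[-16.9,1,-34],[0,0,-0.6],0],[[-16.9,4,-34],[0,0,-0.6],0],[[-16.9,4,-34],[0,0,-0.6],0],[[-16.9,4,-34],[0,0,-0.6],0]]'
python3 - <<'E'
from d import *
st();go([.5135,-.3205,.020],f.x[3])
a=optics.get_image('scene')[:,:,::-1];b=optics.get_image('top')[:,:,::-1]
cr=lambda im,x,y,w,h,k:cv2.resize(im[y:y+h,x:x+w],None,fx=k,fy=k,interpolation=cv2.INTER_CUBIC)
cv2.imwrite('pics/m6.png',np.hstack([cr(a,235,180,50,60,8)[:480],cr(a,335,170,48,60,8)]))
cv2.imwrite('pics/t6.png',b);cv2.imwrite('pics/s6.png',a)
E
```

```text
time_s: 12.42
tool_pos: [0.5111, -0.3195, 0.0497]
tcp_rot: [-1.568, 0.005, 0.238]
force: [0.1, 0.0, 1.0]
grip_width: 0.498
12.42 [ 0.5111 -0.3195  0.0497] [-1.568  0.005  0.238] [0.1 0.  1. ] 0.498 [-0.56  0.52 -0.23  0.82 -0.    0.78]
row [0.23, 2.97, -0.16] [-0.2, -0.0, -0.3]
```

View pics/m6.png

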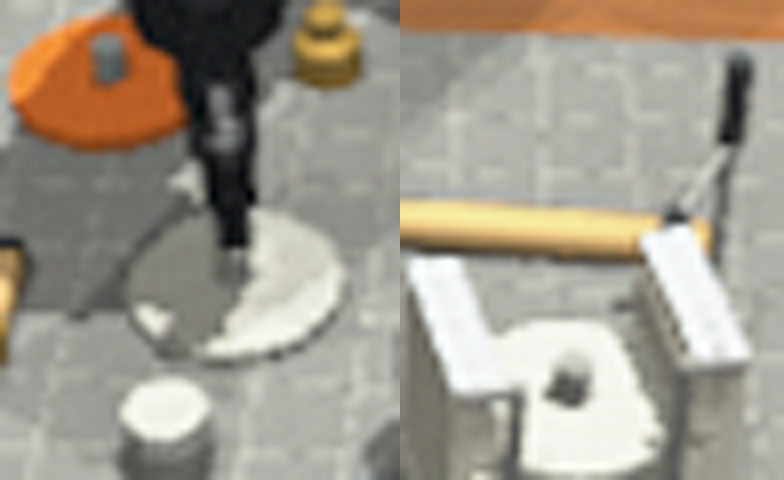

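The thin disc sits level in the middle slot and the gripper is lined up over the thick disc's hub. Next I descend and grip.

```bash
python3 -m handwheel '[[[0.2,1.5,-0.1],[-0.2,0,-0.3],0],[[0.2,2.5,-0.1],[-0.2,0,-0.3],0],[[0.2,2.9,-0.1],[-0.2,0,-0.3],-0.1],[[0.2,2.9,-0.1],[-0.2,0,-0.3],-0.4],[[0.2,2.9,-0.1],[-0.2,0,-0.3],-0.7],[[0.2,2.9,-0.1],[-0.2,0,-0.3],-1],[[0.2,2.9,-0.1],[-0.2,0,-0.3],-1],[[0.2,2.9,-0.1],[-0.2,0,-0.3],-1],[[0.2,2.9,-0.1],[-0.2,0,-0.3],-1],[[0.2,2.9,-0.1],[-0.2,0,-0.3],-1],[[0.2,2.9,-0.1],[-0.2,0,-0.3],-1]]' 70
python3 - <<'E'
from d import *
st();go([*rk(-.13,0.002,0)[:2],.215],f.x[3])
E
```

```text
time_s: 13.43
tool_pos: [0.5177, -0.322, 0.0263]
tcp_rot: [-1.579, -0.008, 0.239]
force: [-1.0, 1.6, 6.2]
grip_width: 0.162
13.43 [ 0.5177 -0.322   0.0263] [-1.579 -0.008  0.239] [-1.   1.6  6.2] 0.162 [-0.56  0.54 -0.26  0.76 -0.    0.78]
row [3.62, -19.12, 34.1] [0.5, 0.1, 0.4]
```

```bash
python3 -m handwheel '[[[0,-1,0],[0.5,0,0.4],-1],[[0,-3,0],[0.5,0,0.4],-1],[[0,-6,0],[0.5,0,0.4],-1],[[0,-10,0],[0.5,0,0.4],-1],[[0,-14,0],[0.5,0,0.4],-1],[[0,-17,0],[0.5,0,0.4],-1],[[0,-19.1,1],[0.5,0,0.4],-1],[[0.2,-19.1,4],[0.5,0,0.4],-1],[[0.5,-19.1,8],[0.5,0,0.4],-1],[[0.9,-19.1,12],[0.5,0,0.4],-1],[[1.3,-19.1,16],[0.5,0,0.4],-1],[[1.7,-19.1,20],[0.5,0,0.4],-1],[[2.2,-19.1,24],[0.5,0,0.4],-1],[[2.7,-19.1,28],[0.5,0,0.4],-1],[[3.1,-19.1,31],[0.5,0,0.4],-1],[[3.4,-19.1,33],[0.5,0,0.4],-1],[[3.6,-19.1,34.1],[0.5,0,0.4],-1],[[3.6,-19.1,34.1],[0.5,0,0.4],-1],[[3.6,-19.1,34.1],[0.5,0,0.4],-1]]'
python3 - <<'E'
from d import *
st()
a=optics.get_image('scene')[:,:,::-1]
cr=lambda im,x,y,w,h,k:cv2.resize(im[y:y+h,x:x+w],None,fx=k,fy=k,interpolation=cv2.INTER_CUBIC)
cv2.imwrite('pics/m7.png',cr(a,325,145,66,80,7));cv2.imwrite('pics/s7.png',a)
p=status.state()['tool_pos'];t=np.linspace(0,6.283,200)
for z in(p[2]-.0263,p[2]-.0153):
    P=np.array([proj('scene',[p[0]+.055*np.cos(q),p[1]+.055*np.sin(q),z]) for q in t]);print(P.min(0),P.max(0))
v=int(P[:,1].mean());u=int(P[:,0].mean());g=a[:,:,1].astype(int)
for w in(v-1,v,v+1):print(g[w,330:342],g[w,358:370])
E
```

```text
time_s: 15.02
tool_pos: [0.4703, 0.0188, 0.2147]
tcp_rot: [-1.571, -0.001, 0.24]
force: [-0.5, -1.0, -3.2]
grip_width: 0.157
15.02 [0.4703 0.0188 0.2147] [-1.571e+00 -1.000e-03  2.400e-01] [-0.5 -1.  -3.2] 0.157 [ 0.04  0.18 -0.29  1.1  -0.    1.37]
[335.02402424 167.39077129] [363.38920469 184.23200085]
[335.13941748 165.11710725] [363.63195878 181.91140774]
[111 112 114 115 113 114 112 121 128 127 131 128] [230 230 230 229 232 230 174 122 130 132 132 134]
[132 133 127 126 127 127 117 118 133 131 131 130] [229 228 229 229 230 234 189 128 126 127 132 129]
[161 156 146 146 147 148 118 114 130 129 129 130] [228 228 227 229 228 232 196 147 145 147 143 138]
```

View pics/m7.png

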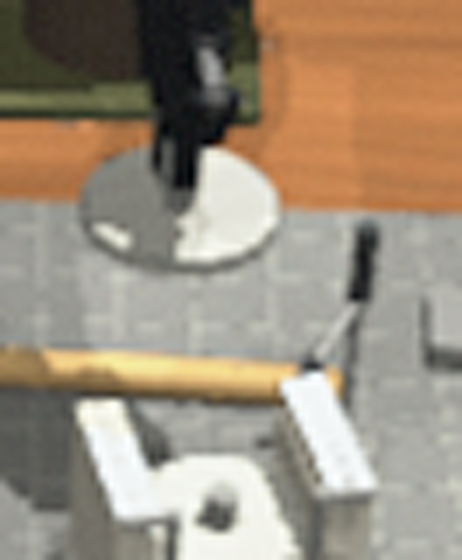

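The thick disc is held level and sits about 3 mm toward +y relative to the TCP, so I'll compensate for that.

```bash
python3 - <<'E'
from d import *
for x in(-.13,-.095,-.05,0.0): go([*rk(x,-.003,0)[:2],.137],f.x[3])
E
```

```text
row [0.01, 7.77, -0.42] [0.0, 0.0, 0.0]
row [3.51, 7.77, -0.43] [0.0, 0.0, 0.0]
row [8.01, 7.77, -0.43] [0.0, 0.0, 0.0]
row [13.01, 7.78, -0.43] [0.0, 0.0, 0.0]
```

```bash
python3 -m handwheel '[[[0,3,-0.2],[0,0,0],-1],[[0,6,-0.4],[0,0,0],-1],[[0,7.8,-0.4],[0,0,0],-1],[[0,7.8,-0.4],[0,0,0],-1],[[1.2,7.8,-0.4],[0,0,0],-1],[[2.4,7.8,-0.4],[0,0,0],-1],[[3.5,7.8,-0.4],[0,0,0],-1],[[4.2,7.8,-0.4],[0,0,0],-1],[[5,7.8,-0.4],[0,0,0],-1],[[5.8,7.8,-0.4],[0,0,0],-1],[[5.8,7.8,-0.4],[0,0,0],-1],[[5.8,7.8,-0.4],[0,0,0],-1]]'
python3 -m handwheel '[[[0,0,0],[0,0,0],-1],[[0.8,0,0],[0,0,0],-1],[[1.6,0,0],[0,0,0],-1],[[2.4,0,0],[0,0,0],-1],[[2.4,0,0],[0,0,0],-1],[[2.4,0,0],[0,0,0],-1]]'
```

```text
time_s: 16.07
tool_pos: [0.528, 0.0281, 0.1367]
tcp_rot: [-1.571, -0.0, 0.239]
force: [-1.5, 1.6, -2.3]
grip_width: 0.159
time_s: 16.57
tool_pos: [0.552, 0.034, 0.1367]
tcp_rot: [-1.571, -0.001, 0.239]
force: [-0.5, 0.0, -2.3]
grip_width: 0.158
```

Entered cleanly. Now I'll slide it home.

```bash
python3 -m handwheel '[[[1,0,0],[0,0,0],-1],[[2,0,0],[0,0,0],-1],[[3,0,0],[0,0,0],-1],[[4,0,0],[0,0,0],-1],[[4.5,0,0],[0,0,0],-1],[[5,0,0],[0,0,0],-1],[[5.3,0,0],[0,0,0],-1],[[5.3,0,0],[0,0,0],-1],[[5.3,0,0],[0,0,0],-1]]'
python3 - <<'E'
from d import *
st();print(rk(0,-.003,0))
E
```

```text
time_s: 17.32
tool_pos: [0.5992, 0.0446, 0.1358]
tcp_rot: [-1.573, 0.009, 0.238]
force: [-6.3, -4.6, 0.7]
grip_width: 0.159
17.32 [0.5992 0.0446 0.1358] [-1.573  0.009  0.238] [-6.3 -4.6  0.7] 0.159 [ 0.08  0.45 -0.11  1.02 -0.    1.41]
[np.float64(0.5979072784291023), np.float64(0.04478456568866206), np.float64(-0.0015)]
```

```bash
python3 -m handwheel '[[[0.1,0.1,0],[0,0,0],-1],[[0.1,0.3,0],[0,0,0],-1],[[0.1,0.4,0],[0,0,0],-1],[[0.1,0.4,0],[0,0,0],-1]]'; python3 -m handwheel '[[[0,0,0],[0,0,0],-0.7],[[0,0,0],[0,0,0],-0.4],[[0,0,0],[0,0,0],-0.1],[[0,0,0],[0,0,0],-0.1],[[0,0,0],[0,0,0],-0.1],[[0,-0.5,0],[0,0,0],-0.1],[[0,-0.5,0],[0,0,0],-0.1]]' 40
```

```text
time_s: 17.65
tool_pos: [0.5985, 0.0444, 0.1347]
tcp_rot: [-1.573, 0.009, 0.239]
force: [-8.8, -1.7, 16.4]
grip_width: 0.156
time_s: 18.23
tool_pos: [0.5991, 0.0445, 0.1403]
tcp_rot: [-1.573, 0.009, 0.239]
force: [-0.5, 0.0, 0.1]
grip_width: 0.448
```

```bash
python3 - <<'E'
from d import *
S7=lambda x,y:(325+(x+.5)/7-.5,145+(y+.5)/7-.5)
def r(a): 
    X=lambda z:rk(-.062-.075*np.sin(a[0]),.066-.075*np.cos(a[0]),z)
    return np.ravel([np.subtract(proj('scene',X(.176)),S7(369,222)),np.subtract(proj('scene',X(.124)),S7(359,300))])
g=least_squares(r,[2.2]);print(g.x,g.fun);a=g.x[0]
print(pa(a));go([*pa(a)[:2],.215],np.pi-a+f.x[3])
E
```

```text
[2.25517662] [-0.07907431  0.53974438 -0.03421979 -0.16916986]
[0.45373639 0.12960022 0.141     ]
row [-12.18, -7.4, 11.68] [-0.1, -50.8, -0.5]
```

```bash
python3 -m handwheel '[[[0,-2,0],[0,0,0],-0.1],[[0,-5,0],[0,0,0],0],[[0,-8,0],[0,0,0],0],[[-2,-9,2],[0,-7,0],0],[[-4,-9,4],[0,-14,0],0],[[-6,-9,6],[0,-21,0],0],[[-8,-9,8],[0,-28,0],0],[[-10,-8.5,10],[0,-35,0],0],[[-12.2,-8,11.7],[0,-42,0],0],[[-12.2,-7.4,11.7],[0,-50,-0.5],0],[[-12.2,-7.4,11.7],[0,-51,-0.5],0],[[-12.2,-7.4,11.7],[0,-51,-0.5],0],[[-12.2,-7.4,11.7],[0,-51,-0.5],0]]'
python3 - <<'E'
from d import *
st()
a=optics.get_image('scene')[:,:,::-1];b=optics.get_image('top')[:,:,::-1]
cr=lambda im,x,y,w,h,k:cv2.resize(im[y:y+h,x:x+w],None,fx=k,fy=k,interpolation=cv2.INTER_CUBIC)
cv2.imwrite('pics/m8.png',np.hstack([cr(a,325,145,66,80,6),cr(b,240,140,60,80,6)]))
go([*pa(2.255)[:2],.147],np.pi-2.255+f.x[3])
E
```

```text
time_s: 19.32
tool_pos: [0.4537, 0.1299, 0.2153]
tcp_rot: [-1.57, -0.001, 1.128]
force: [0.7, 0.1, 0.0]
grip_width: 0.498
19.32 [0.4537 0.1299 0.2153] [-1.570e+00 -1.000e-03  1.128e+00] [0.7 0.1 0. ] 0.498 [ 0.28  0.18 -0.29  1.1   0.    0.72]
row [-0.03, 6.83, 0.01] [-0.0, 0.2, 0.0]
```

View pics/m8.png

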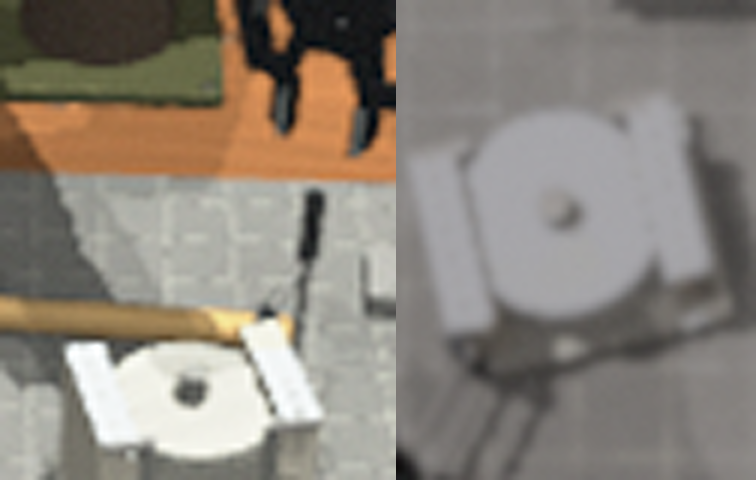

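Both discs are home: the top view shows the thick disc against the rear rods. Fingers straddle the post at px (377,182). I'll work out the arc for closing.

```bash
python3 -m handwheel '[[[0,3.5,0],[0,0,0],0],[[0,6.8,0],[0,0,0],0],[[0,6.8,0],[0,0,0],-0.35],[[0,6.8,0],[0,0,0],-0.35],[[0,6.8,0],[0,0,0],-0.35],[[0,6.8,0],[0,0,0],-0.35]]'
python3 - <<'E'
from d import *
st()
for a in np.arange(2.14,.1,-.115): go([*pa(a)[:2],.147],np.pi-a+f.x[3])
E
```

```text
time_s: 19.92
tool_pos: [0.4558, 0.1302, 0.1493]
tcp_rot: [-1.573, -0.003, 1.127]
force: [0.9, 0.0, 0.0]
grip_width: 0.323
19.92 [0.4558 0.1302 0.1493] [-1.573 -0.003  1.127] [0.9 0.  0. ] 0.323 [ 0.28  0.22 -0.41  0.93  0.    0.72]
row [-1.01, 0.22, 0.12] [0.1, -6.4, 0.2]
row [-1.86, 0.22, -0.03] [0.1, -13.0, 0.2]
row [-2.69, 0.22, -0.27] [0.1, -19.6, 0.2]
row [-3.48, 0.22, -0.61] [0.1, -26.2, 0.1]
row [-4.23, 0.21, -1.03] [0.2, -32.8, 0.1]
row [-4.93, 0.21, -1.54] [0.2, -39.4, 0.1]
row [-5.56, 0.21, -2.12] [0.2, -46.0, 0.1]
row [-6.12, 0.21, -2.78] [0.2, -52.6, 0.1]
row [-6.61, 0.21, -3.49] [0.2, -59.2, 0.1]
row [-7.01, 0.21, -4.25] [0.2, -65.7, 0.1]
row [-7.31, 0.21, -5.06] [0.2, -72.3, 0.1]
row [-7.53, 0.21, -5.89] [0.2, -78.9, 0.1]
row [-7.65, 0.22, -6.75] [0.2, -85.5, 0.1]
row [-7.66, 0.22, -7.61] [0.2, -92.1, 0.1]
row [-7.58, 0.22, -8.47] [0.2, -98.7, 0.0]
row [-7.4, 0.22, -9.31] [0.2, -105.3, 0.0]
row [-7.13, 0.22, -10.13] [0.2, -111.9, 0.0]
row [-6.76, 0.23, -10.91] [0.3, -118.5, -0.0]
```

```bash
python3 -m handwheel '[[[-1,0.2,0.1],[0,-6.4,0],-0.35],[[-1.9,0.2,0],[0,-13,0],-0.35],[[-2.7,0.2,-0.3],[0,-19.6,0],-0.35],[[-3.5,0.2,-0.6],[0,-26.2,0],-0.35],[[-4.2,0.2,-1],[0,-32.8,0],-0.35],[[-4.9,0.2,-1.5],[0,-39.4,0],-0.35],[[-5.6,0.2,-2.1],[0,-46,0],-0.35],[[-6.1,0.2,-2.8],[0,-52.6,0],-0.35],[[-6.6,0.2,-3.5],[0,-59.2,0],-0.35],[[-7,0.2,-4.25],[0,-65.7,0],-0.35],[[-7.3,0.2,-5.05],[0,-72.3,0],-0.35],[[-7.5,0.2,-5.9],[0,-78.9,0],-0.35],[[-7.65,0.2,-6.75],[0,-85.5,0],-0.35],[[-7.65,0.2,-7.6],[0,-92.1,0],-0.35],[[-7.65,0.2,-7.6],[0,-92.1,0],-0.35]]'
python3 - <<'E'
from d import *
st()
for a in (.53,.42,.31,.2,.1,0,-.1,-.15): go([*pa(a)[:2],.147],np.pi-a+f.x[3])
E
```

```text
time_s: 21.17
tool_pos: [0.4946, 0.0281, 0.1491]
tcp_rot: [-1.576, 0.006, 2.735]
force: [0.1, -0.8, -0.6]
grip_width: 0.329
21.17 [0.4946 0.0281 0.1491] [-1.576  0.006  2.735] [ 0.1 -0.8 -0.6] 0.329 [ 0.06  0.26 -0.37  0.94  0.   -1.11]
row [-0.58, 0.22, 0.04] [0.3, -6.5, -0.4]
row [-1.4, 0.22, -0.1] [0.2, -12.8, -0.4]
row [-2.19, 0.23, -0.33] [0.2, -19.1, -0.4]
row [-2.95, 0.23, -0.64] [0.2, -25.5, -0.4]
row [-3.61, 0.24, -0.99] [0.2, -31.2, -0.4]
row [-4.23, 0.25, -1.41] [0.2, -36.9, -0.4]
row [-4.81, 0.25, -1.89] [0.1, -42.6, -0.5]
row [-5.08, 0.25, -2.15] [0.1, -45.5, -0.5]
```

```bash
python3 -m handwheel '[[[-0.6,0.2,0],[0,-6.5,0],-0.35],[[-1.4,0.2,-0.1],[0,-12.8,0],-0.35],[[-2.2,0.2,-0.3],[0,-19.1,0],-0.35],[[-2.9,0.2,-0.6],[0,-25.5,0],-0.35],[[-3.6,0.2,-1],[0,-31.2,0],-0.35],[[-4.2,0.2,-1.4],[0,-36.9,0],-0.35],[[-4.8,0.2,-1.9],[0,-36.9,0],-0.35],[[-5,0.2,-2.1],[0,-36.9,0],-0.35],[[-5,0.2,-2.1],[0,-36.9,0],-0.35],[[-5,0.2,-2.1],[0,-36.9,0],-0.35]]'
python3 - <<'E'
from d import *
st()
for a in (0,-.1): print(pa(a))
E
```

```text
time_s: 22.0
tool_pos: [0.5463, 0.0268, 0.1479]
tcp_rot: [-1.57, 0.003, -2.909]
force: [-5.7, -2.4, 2.7]
grip_width: 0.327
22.0 [0.5463 0.0268 0.1479] [-1.57   0.003 -2.909] [-5.7 -2.4  2.7] 0.327 [ 0.05  0.34 -0.24  0.98 -0.   -1.75]
[0.53906953 0.02433661 0.141     ]
[0.54625763 0.02646599 0.141     ]
```

```bash
python3 -m handwheel '[[[0.3,0,0],[0,0,0],-0.35],[[0.4,-1,0],[0,0,0],-0.2],[[0.4,-5,0],[0,0,0],-0.2],[[0.4,-9,0],[0,0,0],-0.2],[[3,-11,0],[0,0,0],-0.2],[[7,-11,-4],[0,0,0],-0.2],[[11,-11,-8],[0,0,0],-0.2],[[14,-11,-12],[0,0,0],-0.2],[[16,-11,-16],[0,0,0],-0.2],[[16,-11,-20],[0,0,0],-0.2],[[16,-11,-24],[0,0,0],-0.2],[[16,-11,-24],[0,0,0],-0.2]]'
python3 - <<'E'
from d import *
st()
a=optics.get_image('scene')[:,:,::-1];b=optics.get_image('top')[:,:,::-1]
cr=lambda im,x,y,w,h,k:cv2.resize(im[y:y+h,x:x+w],None,fx=k,fy=k,interpolation=cv2.INTER_CUBIC)
cv2.imwrite('pics/m9.png',np.hstack([cr(a,325,165,66,75,6),cr(b,240,145,60,75,6)]))
print(proj('scene',post(np.r_[f.x[:4],0],.176)),proj('top',post(np.r_[f.x[:4],0],.176)))
for h,z in((.09,.085),(.132,.121)):
  for c in('top','scene'):
    print(c,proj(c,rk(0,0,z)))
t0=cv2.imread('pics/t0.png');d=cv2.absdiff(t0,b).max(2);m=(cv2.GaussianBlur(d,(5,5),0)>25).astype(np.uint8)
k,l,s,ce=cv2.connectedComponentsWithStats(m);print([(r[:4].tolist(),int(r[4])) for r in s[1:] if r[4]>15])
E
```

```text
time_s: 23.0
tool_pos: [0.3339, 0.2259, 0.259]
tcp_rot: [-1.572, 0.007, -2.911]
force: [0.4, 0.2, -0.2]
grip_width: 0.396
23.0 [0.3339 0.2259 0.259 ] [-1.572  0.007 -2.911] [ 0.4  0.2 -0.2] 0.396 [ 0.6   0.03 -0.34  1.19 -0.   -1.21]
(np.float64(351.01498288747825), np.float64(189.39630378165128)) (np.float64(271.93610708874354), np.float64(190.52817753746464))
top (np.float64(267.62325384428823), np.float64(176.8494347212638))
scene (np.float64(356.0084104058616), np.float64(217.8147568866624))
top (np.float64(266.3922021122803), np.float64(174.80604421289357))
scene (np.float64(356.71219260283715), np.float64(210.70411727991083))
[([251, 158, 22, 34], 290), ([275, 161, 5, 5], 18), ([268, 178, 6, 5], 20), ([266, 184, 22, 15], 192), ([365, 190, 30, 30], 655), ([253, 196, 6, 4], 17), ([169, 199, 28, 29], 589), ([282, 199, 8, 4], 22), ([255, 207, 23, 23], 207), ([0, 230, 279, 170], 24050), ([230, 248, 132, 152], 5070), ([22, 311, 8, 5], 22), ([46, 315, 5, 4], 16), ([0, 316, 35, 27], 420), ([271, 350, 26, 14], 206), ([299, 359, 16, 19], 74)]
```

View pics/m9.png

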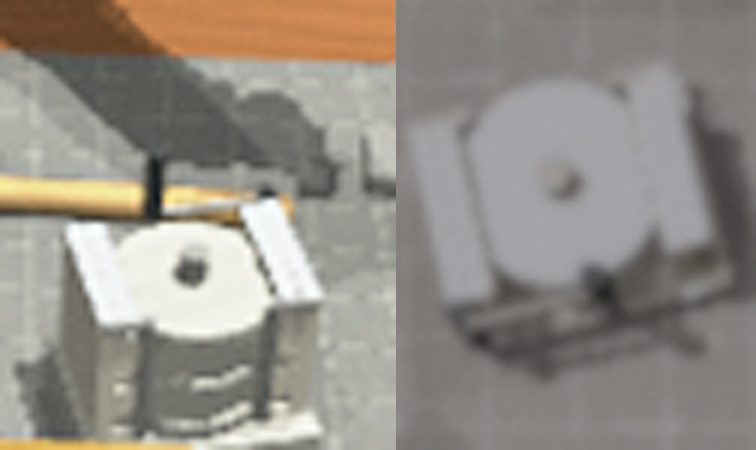

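The keeper is shut, with its post at scene px (351,190) against a predicted (351,189). All three disc edges look level, and only the moved parts differ from the starting picture. Handing in.

```bash
python3 - <<'E'
from h import *
print(workorder.hand_in())
E
```

```text
the job is handed in; nothing more can be done
None
```

The job is handed in at about 23 s of the 72 s allowed. I swung the keeper open, slid the thin white disc into the middle slot and the thick white disc into the top slot, then swung the keeper shut.

What the last checks showed:
- **Discs:** each one met the rear stop with 6–13 N and rested on its groove floor before I let go. In the final pictures all three discs look level, with the loaded disc still in the bottom slot. I judged that by eye and did not measure tilt.
- **Keeper:** it met its stop with about 6 N. In the scene picture the post is within about 1 px of the shut position.
- **Bystanders:** comparing the top picture with the starting one showed no bystander displaced. The robot's arm and shadow hid part of the picture, including the area of the steel block, but the arm never worked near it.
- **Gripper:** it ended clear of everything.

What disagreed:
- **Post position:** the top picture put the post about 2 px (roughly 7 mm) sideways of where I expected it.
- **Rack height and angle:** my picture fit put the rack about 2 mm lower than where the discs seated. The two cameras also differed by about 0.015 rad on its angle. Both discs still went in without jamming.

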